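# Index the potting carousel to the tall pot

### The arm

A 6-joint arm with a two-finger parallel gripper is mounted at the origin on a cart in front of the work surface, level with it; the furniture and walls round the work are solid. World frame = base frame: x ahead of the robot, y to its left, z up, the work surface at z = 0. Lengths are in mm, angles in rad, forces in N, time in s.
With the tool pointing down it reaches from about 350 to 775 mm from the base axis. Payload 7.3 kg.
Tool frame: the origin (TCP) lies at the centre of the arm's flange, where the gripper is bolted on; the fingertips stand 178 mm ahead of it and the grasp point (between the pads) lies 159 mm ahead of it (arm.finger_overhang is the distance from the TCP to the fingertips, in mm); z points along the fingers, y is the line along which they close (so a half turn about z gives the same grasp; the last joint's range is limited). The gripper opens to 92 mm and grips with 3 to 60 N. Pads are 19 mm wide; open, the fingers measure 130 mm over their backs; the gripper's body (75 mm by 190 mm) begins 47 mm behind the grasp point.
Start: joints at [-1.486, 0.342, 1.524, -0, 1.275, -0.146], TCP at [120.117, -511.077, 404.741] pointing down, gripper open.
Joint ranges: [-2.53, 2.53], [-0.77, 2.02], [0.04, 2.7], [-1, 4.14], [0.28, 2.66], [-3.11, 3.11]. Speed limits (rad/s): [2.57, 2.57, 3.14, 3.14, 3.14, 3.14].

### API

Orientations are given as a rotation vector (axis times angle).
In Python, from cell import arm, camrig, get_state gives the robot as it stands (arm), with the cameras (camrig) and the readings as plain functions.
- The arm moves only by the shell command python3 shift.py [FORCE], which reads ROWS from standard input. ROWS is a JSON object with one list for each field, all of the same length, 1 to 8, a row being the entries at one place: finger_gap (the finger opening in mm), x, y, z (the shift in parts of the range, where 1.0 means 500 mm), rz (a turn about the tool's z in a scale on which 1.0 is 4 rad); each row is the pose to reach, as a shift and turn from the pose commanded when the command began, along the tool's axes at that moment; what a row does not reach only later rows make up. A row lasts 1/8 s, in which the tool goes at most 62.5 mm and 0.188 rad, less where a joint would pass 70% of its speed; a pose out of reach is approached as far as the arm can. The fingers move at their own pace and stop on an object; FORCE is the grip in N (left out, the last holds). Time passes only in rows, so rows that do not move let the fingers close. It prints the time, the measured TCP pose, the force, the opening and the grip force at its end. Shift and turn numbers lie between -1 and 1, and a call with a number outside is refused. Input that does not fit is refused with a message, and nothing moves.
- get_state(): the state, without advancing time (a new reading comes with each control period).
- camrig.camera(name): name is "side" or "top" or "wrist"; returns a dict with "pixels" (420x560x3 uint8, blue, green, red), "range_z" (420x560 float32, mm along the optical axis (not along the pixel's ray), 0 where there is no reading), "mtx" (3x3 intrinsics, pixels), "position" and "orientation" of the camera in the world; the wrist camera has in their place "mount" (4x4, takes a point from camera to tool coordinates, whose origin is the TCP and whose axes are the flange's). Camera axes: x right, y up, looking along -z (the intrinsics and any distortion apply to the point x, -y, -z); pixel columns grow to the right and rows downward; lengths in mm; the calibration is good to about 2 mm. A picture is of the moment at which its call begins: read the wrist's pose just before it.
- arm.sign_off(): hands the job in; it is judged then, once.
The state is a dict: "clock": time; "joint_positions": joint angles; "joint_vel": joint speeds; "effort": joint torques, N m; "tool_pos": TCP position; "tool_rot": TCP orientation; "ft_force": force on the tool from outside, world axes, zero at the start; "ft_torque": the same for the moment, N m; "finger_gap": finger opening in mm; "finger_force": force on a finger pad.
Only numpy, scipy, OpenCV 4.12 (cv2) and the standard library are available. Lean on these libraries where they do the work, as an engineer would, in place of code of your own. Each camera call takes 0.05 s, during which the arm holds its last target. There are 200 camera calls.

### The job

Bring the tall narrow pot under the filling funnel of the potting carousel. Pull up the lock plunger's T-handle and twist it into its rest notch so that it stays up by itself, pump the side lever in full, steady strokes from stop to stop until the tall pot is in the cup under the funnel (do not push the wheel itself), then draw the lever back to its home stop and let the plunger drop fully home into the wheel again, leaving the pots upright and the things around the carousel where they are.

Things in the scene. Friction and masses are not known exactly. Their poses are not given: they have to be found in the camera images.
- carousel: Potting carousel: grey base disc, 430 mm wide, and an aluminium wheel, 372 mm wide, top 44 mm above the table, turning about the vertical axis through this origin (base underside centre). Own +x points to the filling station. 8 pot cups (24 mm deep) every 45 degrees on a 110 mm radius, 8 rim notches between; at each index position a cup lies on own +x. Lock bracket at +112.5 degrees from +x.
- fill_point (a point): Fixed point 47 mm above the table (floor of the cups), 110 mm from the axis on the carousel's own +x, under the funnel: centre of the cup that is in the filling station. The funnel above it is 156 mm wide, from 188 to 300 mm above the table; its mast, 28 mm thick and 270 mm high, stands at 214 mm from the axis.
- wheel (a joint): Turn of the wheel from its start, rad, growing counter-clockwise from above. A holding pawl at the rim lets it turn counter-clockwise only. Index positions are multiples of 0.785 (45 degrees); it stands at 0 at the start, locked by the plunger.
- lever (a joint): Lever angle about the wheel's axis, rad: 0 = home stop, 0.815 = forward stop (counter-clockwise from above). Stays where left; starts in between. At the home stop its spring pawl drops into a rim notch; a full stroke to the forward stop carries the wheel one index position (45 degrees) on; on the way back the wheel stays. Takes 7 N at the handle. Over about 1 rad/s the wheel coasts and pots rock.
- lever_grip (a point): Point on the axis of the lever's upright black handle, 120 mm above the table, 22 mm below its rounded top. The handle is round, 25 to 29 mm thick, 110 mm high, 214 mm from the carousel's axis; take it from above. It moves on a level circle about that axis; at the home stop it stands at -104.5 degrees from the carousel's own +x.
- lock_pull (a joint): Lift of the lock plunger, m: 0 = fully home, tapered tip 10 mm deep in a rim notch; above 0.010 the tip is clear of the wheel; 0.013 = hanging in the rest notch; lift over 0.016 to twist between home slot and rest notch; stop at 0.022. A spring pulls it down with 5 N (home) to 11 N (lifted). If the wheel is not at an index position the tip lands on the wheel and the plunger stays up.
- lock_twist (a joint): Twist of the plunger with its T-handle, rad, growing counter-clockwise from above: 0 = home direction (cross pin over its deep slot, bar along the wheel's radius), 1.05 (60 degrees) = over the rest notch, which is 3 mm deep and holds the plunger up. A raised wall stops it just past the rest notch.
- lock_grip (a point): Centre of the black T-handle bar on top of the plunger: 70 mm long (own x), 15 mm thick (own y), 20 mm high, centre 157 mm above the table when home; it moves up and twists with the plunger. Grip it across its thickness, from above. 177 mm from the carousel's axis; the collar below it reaches up to 123 mm above the table.
- tall_pot: The tall narrow flower pot, 75 mm wide at the rim, 120 mm high; origin at the centre of its underside, z up. Loose, stands in one of the wheel's cups at 90, 135 or 180 degrees clockwise (from above) before the filling station, so 2, 3 or 4 lever strokes away.
- low_pot_a: Low flower pot, 75 mm wide, 50 mm high, loose in another cup of the wheel; origin at the centre of its underside.
- low_pot_b: Low flower pot like the other one, 75 mm wide, 50 mm high, loose in another cup; origin at the centre of its underside.
- jug: Bystander: standing plastic jug, 69 x 126 x 243 mm, left of the carousel; origin at the centre of its underside.
- leaf_pot: Bystander: pale pot with leaf decoration, 155 mm wide, 161 mm high, right of the carousel; origin at the centre of its underside.
- trowel: Bystander: hand trowel, 60 x 260 x 27 mm, lying at the front left; origin at the centre of its underside.

How it is judged:
By the outcome, as a careful person would: the job done as asked, in the order asked, and still so for the second after the job is handed in, with the robot touching nothing.
It also fails if it takes over 72 s, if anything falls off the work surface, if the arm or the gripper's body presses on something with over 40 N, if the wrist force passes 120 N, or if a joint passes its speed limit or range.

## Working session

There is one attempt and no reset: what is moved stays moved. The work goes in short steps, Python scripts to look and compute and a shell command to move; the robot and the scene stay as the last step left them, time stands still between calls to the robot, and variables do not carry over. Pictures are saved under pics/ and viewed, at most 10 in all, crops included, and the job is handed in when it is done.

```bash
ls; mkdir -p pics
python3 - <<'E'
from cell import arm, camrig, get_state
import cv2,numpy as np
s=get_state();print({k:np.round(v,3).tolist() for k,v in s.items()})
for n in("top","side"):
    c=camrig.camera(n);cv2.imwrite(f"pics/{n}0.png",c["pixels"]);np.savez(f"{n}0.npz",**c)
    print(n,c["mtx"],c["position"],c["orientation"],[k for k in c])
E
```

```text
cell.py
pics
shift.py
{'clock': 0.0, 'joint_positions': [-1.486, 0.343, 1.525, -0.0, 1.275, -0.146], 'joint_vel': [-0.001, 0.001, 0.0, -0.0, -0.0, -0.001], 'effort': [0.001, -43.124, -24.422, 0.072, 0.056, -0.0], 'tool_pos': [120.101, -510.94, 404.057], 'tool_rot': [-3.119, -0.362, -0.0], 'ft_force': [-0.519, -0.164, 0.263], 'ft_torque': [-0.018, 0.068, 0.019], 'finger_force': 0.0, 'finger_gap': 91.507}
top [[536.2458242    0.         274.8517237 ]
 [  0.         536.2458242  200.24303599]
 [  0.           0.           1.        ]] [ 185.72777281  -20.57763196 1650.25427318] [ 0.15415131 -0.15714004 -1.58815115] ['pixels', 'range_z', 'mtx', 'position', 'orientation']
side [[519.14109383   0.         280.22064248]
 [  0.         519.14109383 211.23019046]
 [  0.           0.           1.        ]] [-220.62092512 1529.23506891  887.97802519] [ 0.31197211 -1.49963057 -2.29868099] ['pixels', 'range_z', 'mtx', 'position', 'orientation']
```

View pics/top0.png

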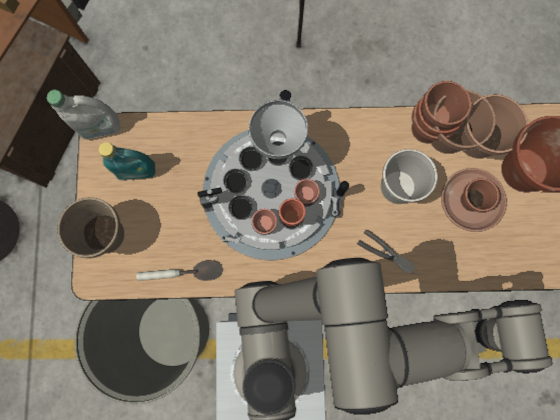

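View pics/side0.png

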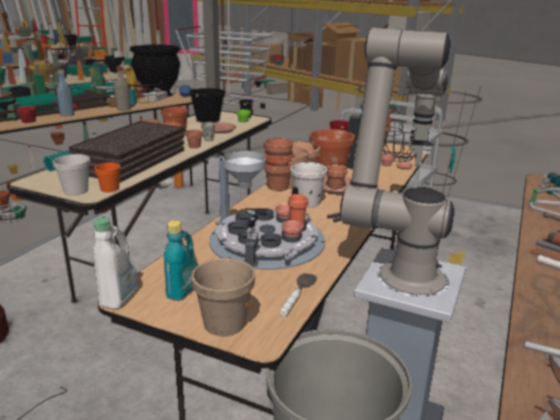

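Both views show the carousel at about (271,188) in the top view. The funnel is above it at (278,130), the lock T-handle at left (210,192), the lever handle at right (343,187), and three terracotta pots at (307,191), (292,212) and (264,221). The leaf pot stands close on the right at (410,177).

```bash
cat > h.py <<'E'
import numpy as np,cv2
from scipy.spatial.transform import Rotation as R
def pose(c,s=None):
    if "mount" in c:
        M=np.array(c["mount"]);Rt=R.from_rotvec(s["tool_rot"]).as_matrix()
        return Rt@M[:3,:3],Rt@M[:3,3]+np.array(s["tool_pos"])
    return R.from_rotvec(c["orientation"]).as_matrix(),np.array(c["position"])
def rays(c,uv,s=None):
    K=c["mtx"];uv=np.atleast_2d(uv).astype(float)
    d=np.c_[(uv[:,0]-K[0,2])/K[0,0],-(uv[:,1]-K[1,2])/K[1,1],-np.ones(len(uv))]
    Q,p=pose(c,s);return p,d@Q.T
def plane(c,uv,z,s=None):
    p,d=rays(c,uv,s);return p+d*((z-p[2])/d[:,2])[:,None]
def cloud(c,s=None):
    v,u=np.mgrid[:420,:560];p,d=rays(c,np.c_[u.ravel(),v.ravel()],s)
    return (p+d*c["range_z"].reshape(-1,1)).reshape(420,560,3)
def tri(p1,d1,p2,d2):
    A=np.c_[d1,-d2];t=np.linalg.lstsq(A,p2-p1,rcond=None)[0]
    a=p1+d1*t[0];b=p2+d2*t[1];return (a+b)/2,np.linalg.norm(a-b)
E
python3 - <<'E'
from h import *
c=dict(np.load("top0.npz"));P=cloud(c);im=c["pixels"]
for n,uv in dict(jug=(130,163),leaf=(395,160),pot90=(307,191),pot135=(292,212),pot180=(264,221),hub=(271,188),table=(360,130),lock=(210,192),lever=(343,187)).items():
    u,v=uv;w=P[v-9:v+10,u-9:u+10].reshape(-1,3);i=w[:,2].argsort()[-25:];print(n,np.round(np.median(w[i],0),0),w[:,2].max().round())
# base disc: points with 5<z<45 within region
reg=np.zeros(im.shape[:2],bool);reg[115:265,195:350]=1
m=reg&(P[...,2]>6)&(P[...,2]<90);m=m.astype(np.uint8)
m=cv2.morphologyEx(m,cv2.MORPH_OPEN,np.ones((5,5)))
print(m.sum(),np.percentile(P[m>0],[1,50,99],axis=0).round())
cs=max(cv2.findContours(m,0,2)[0],key=cv2.contourArea);print(cv2.minEnclosingCircle(cs),cv2.fitEllipse(cs))
z=cv2.applyColorMap(np.clip(P[...,2]*0.8,0,255).astype(np.uint8),cv2.COLORMAP_JET)
o=np.hstack([cv2.resize(a[80:270,190:355],None,fx=2.4,fy=2.4,interpolation=2) for a in(im,z)]);cv2.imwrite("pics/crop0.png",o)
E
```

```text
jug [615. 390. 200.] 1650.0
leaf [ 608. -370.  163.] 1650.0
pot90 [ 527. -143.   98.] 1650.0
pot135 [427. -95. 168.] 174.0
pot180 [452. -14. 100.] 1650.0
hub [545. -14.  64.] 68.0
table [ 731. -307.    8.] 12.0
lock [510. 152. 171.] 174.0
lever [ 527. -225.  144.] 1650.0
10982 [[ 346. -218.    7.]
 [ 521.   -8.   46.]
 [ 701.  175.   80.]]
((272.251708984375, 193.58541870117188), 70.73606872558594) ((271.32427978515625, 196.8651580810547), (114.30677032470703, 131.8175506591797), 94.5549545288086)
```

View pics/crop0.png

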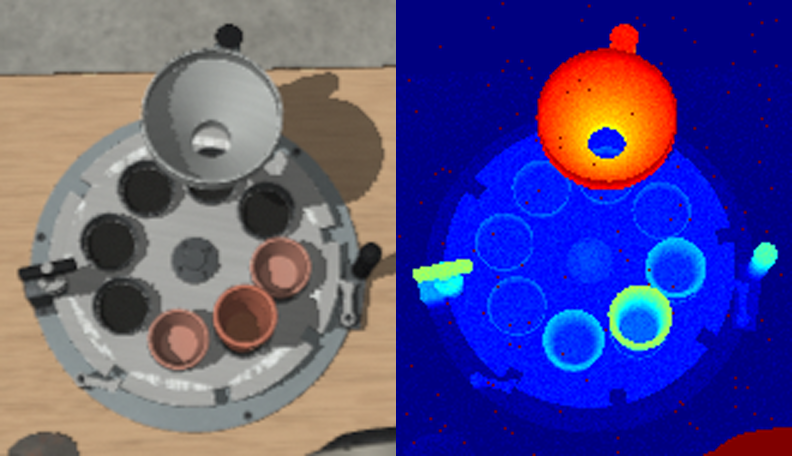

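The right crop confirms the tall pot at (246,318): it rises to z≈168, and its bearing is 135° clockwise from own +x, so 3 strokes. The lever starts about 0.35 rad ahead of home. Next I'll check the wrist camera geometry.

```bash
cat >> h.py <<'E'
def rel(s,target,yaw=None):
    """shift in tool axes to world target TCP"""
    Q=R.from_rotvec(s["tool_rot"]).as_matrix();d=Q.T@(np.array(target)-s["tool_pos"])
    return d.round(1), (None if yaw is None else round(-((yaw-np.arctan2(Q[1,0],Q[0,0])+np.pi)%(2*np.pi)-np.pi),3))
E
python3 - <<'E'
from h import *
from cell import arm, camrig, get_state
s=get_state();c=camrig.camera("wrist");print(np.round(c["mount"],3).tolist(),c["mtx"].tolist())
print(rel(s,(490,100,530),1.78), rel(s,(300,-300,530),1.78))
E
```

```text
[[0.0, 0.957, 0.291, 79.259], [1.0, -0.0, -0.001, 0.174], [-0.001, 0.291, -0.957, 19.694], [0.0, 0.0, 0.0, 1.0]] [[294.70316331177486, 0.0, 282.3978155982918], [0.0, 294.70316331177486, 212.58691554188252], [0.0, 0.0, 1.0]]
(array([ 499.9, -510.3, -125.1]), np.float64(-1.549)) (array([ 223.4, -164.4, -125.6]), np.float64(-1.549))
```

The rows are not in the units I measure in: shifts go in shares of 500 mm and turns go in shares of 4 rad. I convert before sending: -295 mm / 500 = -0.59, -100 mm / 500 = -0.2, -1.25 rad / 4 = -0.3125.

```bash
echo '{"finger_gap": [92, 92, 92, 92, 92, 92, 92, 92], "x": [0.04, 0.12, 0.2, 0.28, 0.36, 0.44, 0.52, 0.58], "y": [-0.04, -0.12, -0.2, -0.28, -0.36, -0.44, -0.52, -0.59], "z": [-0.1, -0.18, -0.25, -0.25, -0.25, -0.25, -0.25, -0.25], "rz": [-0.025, -0.0625, -0.105, -0.15, -0.195, -0.2375, -0.275, -0.3125]}' | python3 shift.py
python3 - <<'E'
from h import *
from cell import arm, camrig, get_state
s=get_state();print(rel(s,(490,100,530),1.78),s["clock"])
E
```

```text
clock: 1.15
tool_pos: [335.5, -155.6, 529.7]
tool_rot: [2.313, 2.126, 0.0]
ft_force: [0.2, 0.5, -0.7]
finger_gap: 91.9
finger_force: 0.0
(array([267.7, 132.4,  -0.3]), np.float64(-0.294)) 1.15
```

In the tool's units: 268 mm / 500 = 0.536, 132 mm / 500 = 0.264, -0.295 rad / 4 = -0.0738.

```bash
echo '{"finger_gap": [92, 92, 92, 92, 92, 92, 92], "x": [0.1, 0.2, 0.3, 0.4, 0.49, 0.536, 0.536], "y": [0.05, 0.1, 0.15, 0.2, 0.242, 0.264, 0.264], "z": [0, 0, 0, 0, 0, 0, 0], "rz": [-0.025, -0.05, -0.0738, -0.0738, -0.0738, -0.0738, -0.0738]}' | python3 shift.py
python3 - <<'E'
from h import *
from cell import arm, camrig, get_state
s=get_state();c=camrig.camera("wrist");np.savez("w1.npz",**c,**{k:s[k] for k in("tool_pos","tool_rot")})
cv2.imwrite("pics/w1.png",c["pixels"]);print(s["joint_positions"])
E
```

```text
clock: 2.02
tool_pos: [491.0, 98.8, 528.8]
tool_rot: [-1.978, -2.439, 0.002]
ft_force: [-0.2, 0.3, -0.3]
finger_gap: 91.8
finger_force: 0.0
[ 4.53962084e-02  2.30462264e-01  1.34116285e+00 -4.18945658e-05
  1.57155570e+00 -1.62308500e-01]
```

View pics/w1.png

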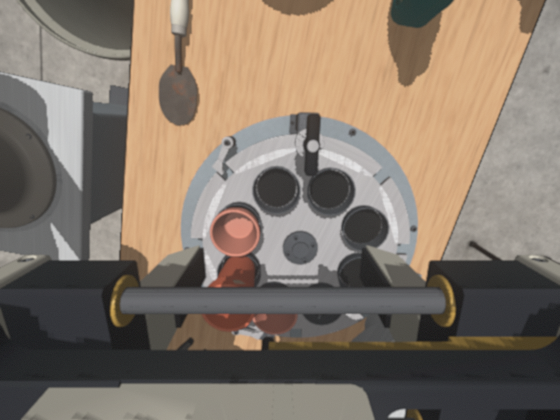

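The wrist view shows the T-handle bar at about (312,145), almost vertical in the image (along the radius). The hub is at (301,246) and the tall pot is partly hidden by the gripper.

```bash
cat > m.py <<'E'
from h import *
def bar(c,s,box,zr=(150,190)):
    P=cloud(c,s);u0,v0,u1,v1=box
    m=np.zeros((420,560),np.uint8);m[v0:v1,u0:u1]=1
    m&=((P[...,2]>zr[0])&(P[...,2]<zr[1])&(c["pixels"].max(2)<75)).astype(np.uint8)
    n,l,st,ce=cv2.connectedComponentsWithStats(m);i=1+st[1:,4].argmax();m=(l==i).astype(np.uint8)
    w=P[m>0];r=cv2.minAreaRect(np.argwhere(m)[:,::-1].astype(np.int32))
    return r,w,m
if __name__=="__main__":
    w1=dict(np.load("w1.npz"));t=dict(np.load("top0.npz"))
    for n,c,s,b in(("w",w1,w1,(290,105,335,185)),("t",t,None,(190,175,225,210))):
        r,w,m=bar(c,s,b);z=np.median(w[:,2]);
        q=plane(c,cv2.boxPoints(r),z,s);ed=np.linalg.norm(np.diff(q,axis=0),axis=1)
        d=(q[1]-q[0]) if ed[0]>ed[1] else (q[2]-q[1])
        ce=plane(c,[r[0]],z,s)[0];print(n,r,m.sum(),"z",z,"c",ce,"size",ed,"ang",np.degrees(np.arctan2(d[1],d[0])))
        (p,dd)=rays(c,[r[0]],s);globals()[n+"r"]=(p,dd[0])
    print("tri",tri(*wr,*tr))
    # hub
    for c,s,g in((w1,w1,(301,246)),(t,None,(271,188))):
        P=cloud(c,s);u,v=g;k=25;sub=P[v-k:v+k,u-k:u+k];mm=((sub[...,2]>52)&(sub[...,2]<80)).astype(np.uint8)
        n,l,st,ce=cv2.connectedComponentsWithStats(mm);i=1+st[1:,4].argmax();print("hub",P[v-k:v+k,u-k:u+k][l==i].mean(0),st[i],ce[i]+[u-k,v-k])
        p,dd=rays(c,[ce[i]+[u-k,v-k]],s);globals()["a%d"%u]=(p,dd[0])
    print(tri(*a301,*a271))
E
python3 m.py
```

```text
w ((312.6459045410156, 129.08229064941406), (12.384529113769531, 30.461946487426758), 2.8624050617218018) 316 z 166.8223673160483 c [509.22023142 176.11467439 166.82236732] size [32.72188856 13.6594787  32.7492883 ] ang 100.30648775215934
t ((209.63461303710938, 192.17306518554688), (5.687367916107178, 23.533933639526367), 78.69007110595703) 116 z 166.25623827543848 c [510.35230282 157.19235061 166.25623828] size [66.44200462 16.54804614 66.30369082] ang -79.6923618808534
tri (array([521.75305308, 171.18058356,  90.9166063 ]), np.float64(14.168469480144314))
hub [544.47169897 -13.45965362  55.74449998] [  7  11  35  32 846] [299.97635934 247.73167849]
hub [543.22376166 -14.58441844  57.64203911] [ 15  16  20  19 241] [270.37759336 187.88381743]
(array([544.64806757, -14.61046728,  52.53960208]), np.float64(0.5939939380976449))
```

```bash
sed -i 's/&(c\["pixels"\].max(2)<75)//; s/m=(l==i).astype(np.uint8)/m=cv2.morphologyEx((l==i).astype(np.uint8),cv2.MORPH_CLOSE,np.ones((3,3)))/' m.py; python3 m.py
```

```text
w ((312.1399841308594, 143.97999572753906), (14.033915519714355, 62.403770446777344), 3.1798300743103027) 853 z 166.79601712557553 c [512.49441202 160.19359575 166.79601713] size [69.00929946 15.46701073 69.08114107] ang 99.94741265600888
t ((209.0961456298828, 192.48077392578125), (6.471831798553467, 24.71063232421875), 78.69007110595703) 148 z 166.87972259528874 c [509.36019368 158.64011305 166.8797226 ] size [69.73382067 18.81989284 69.56868158] ang -79.69150321365038
tri (array([513.38681306, 159.99491438, 151.82804217]), np.float64(1.7390974234833503))
hub [544.47169897 -13.45965362  55.74449998] [  7  11  35  32 846] [299.97635934 247.73167849]
hub [543.22376166 -14.58441844  57.64203911] [ 15  16  20  19 241] [270.37759336 187.88381743]
(array([544.64806757, -14.61046728,  52.53960208]), np.float64(0.5939939380976449))
```

Run:
```python
from h import *
from cell import arm, camrig, get_state
s=get_state();print(rel(s,(512.5,160.2,316),np.radians(100.2)))
```

```text
(array([ 56.6,  34.6, 213. ]), np.float64(0.028))
```

In the tool's units: 150 mm / 500 = 0.3, 130 mm / 500 = 0.26, 0.028 rad / 4 = 0.007.

```bash
echo '{"finger_gap": [50, 50, 50, 50, 50, 50], "x": [0.06, 0.114, 0.1132, 0.1132, 0.1132, 0.1132], "y": [0.036, 0.0692, 0.0692, 0.0692, 0.0692, 0.0692], "z": [0.04, 0.1, 0.2, 0.26, 0.3, 0.3], "rz": [0.007, 0.007, 0.007, 0.007, 0.007, 0.007]}' | python3 shift.py
python3 - <<'E'
from h import *
from cell import arm, camrig, get_state
s=get_state();c=camrig.camera("wrist");np.savez("w2.npz",**c,**{k:s[k] for k in("tool_pos","tool_rot")})
from m import bar
r,w,m=bar(c,s,(180,0,400,330),(150,175));print(r,m.sum());z=np.median(w[:,2]);q=plane(c,cv2.boxPoints(r),z,s);print(z,q,plane(c,[r[0]],z,s))
a=dict(np.load("w1.npz"));p1,d1=rays(a,[(312.14,143.98)],a);p2,d2=rays(c,[r[0]],s);print("tri",tri(p1,d1[0],p2,d2[0]))
print(rel(s,(512.5,160.2,316),np.radians(100.2)))
cv2.imwrite("pics/w2.png",c["pixels"])
E
```

```text
clock: 2.82
tool_pos: [512.4, 158.7, 378.7]
tool_rot: [-2.017, -2.406, 0.004]
ft_force: [0.4, 0.3, -0.6]
finger_gap: 50.1
finger_force: 0.0
((284.5, 233.5), (95.0, 21.0), 90.0) 1975
166.96529799371027 [[500.06399938 195.51837529 166.96529799]
 [513.7667267  197.96462921 166.96529799]
 [527.03662374 128.37479727 166.96529799]
 [511.887619   125.65079183 166.96529799]] [[512.87449744 163.62890602 166.96529799]]
tri (array([513.60416013, 159.73204857, 156.64108356]), np.float64(0.01560051647246277))
(array([ 1.5,  0.6, 62.7]), np.float64(-0.002))
```

View pics/w2.png

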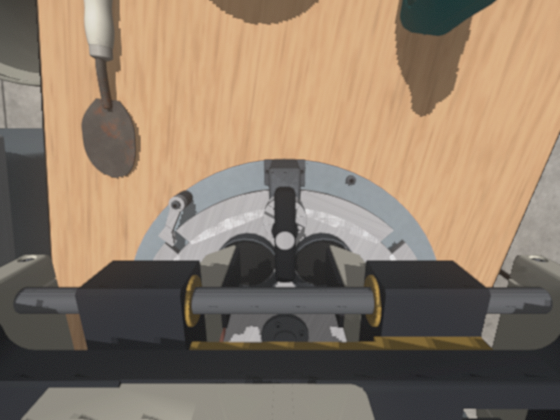

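The bar is centred between the fingers, with its centre screw at (286,240). The two wrist views put the bar centre at z≈157, which agrees with the text, so I'll descend and grip.

In the tool's units: 62 mm / 500 = 0.124, 45 mm / 500 = 0.09.

```bash
echo '{"finger_gap": [50, 50, 50, 50, 10, 10, 10, 10], "x": [0.001, 0.002, 0.002, 0.002, 0.002, 0.002, 0.002, 0.002], "y": [0.0006, 0.0006, 0.0006, 0.0006, 0.0006, 0.0006, 0.0006, 0.0006], "z": [0.05, 0.09, 0.124, 0.124, 0.124, 0.124, 0.124, 0.124], "rz": [0, 0, 0, 0, 0, 0, 0, 0]}' | python3 shift.py 40
```

```text
clock: 3.88
tool_pos: [512.7, 161.0, 318.1]
tool_rot: [-2.016, -2.409, 0.001]
ft_force: [-2.8, -0.2, 4.0]
finger_gap: 17.4
finger_force: 40.0
```

In the tool's units: -19 mm / 500 = -0.038, -15 mm / 500 = -0.03.

```bash
echo '{"finger_gap": [10, 10, 10, 10, 10], "x": [0, 0, 0, 0, 0], "y": [0, 0, 0, 0, 0], "z": [-0.01, -0.02, -0.03, -0.038, -0.038], "rz": [0, 0, 0, 0, 0]}' | python3 shift.py; echo '{"finger_gap": [10, 10, 10, 10, 10, 10, 10, 10], "x": [0, 0, 0, 0, 0, 0, 0, 0], "y": [0, 0, 0, 0, 0, 0, 0, 0], "z": [0, 0, 0, 0, 0, 0, 0, 0], "rz": [-0.0375, -0.075, -0.1125, -0.15, -0.1875, -0.225, -0.2625, -0.2625]}' | python3 shift.py
python3 - <<'E'
from cell import arm, camrig, get_state
s=get_state();print(s["ft_torque"],s["joint_positions"])
E
```

```text
clock: 4.5
tool_pos: [512.7, 160.9, 336.4]
tool_rot: [-2.016, -2.409, 0.002]
ft_force: [-0.4, -0.3, -10.5]
finger_gap: 17.8
finger_force: 40.0
clock: 5.5
tool_pos: [512.2, 160.4, 335.7]
tool_rot: [-0.534, -3.092, 0.004]
ft_force: [-3.8, -4.3, -9.4]
finger_gap: 17.9
finger_force: 40.0
[-0.63557183  0.43155351  0.05603869] [ 1.60970045e-01  4.29010474e-01  1.59312310e+00 -1.53725978e-03
  1.12393960e+00 -1.06710618e+00]
```

In the tool's units: 5.5 mm / 500 = 0.011, 4 mm / 500 = 0.008.

```bash
echo '{"finger_gap": [10, 10, 10, 10], "x": [0, 0, 0, 0], "y": [0, 0, 0, 0], "z": [0.004, 0.008, 0.011, 0.011], "rz": [0, 0, 0, 0]}' | python3 shift.py
python3 - <<'E'
from cell import arm, camrig, get_state
s=get_state();print(s["ft_torque"])
E
```

```text
clock: 6.0
tool_pos: [512.1, 160.4, 331.1]
tool_rot: [-0.537, -3.092, 0.004]
ft_force: [-5.7, -3.5, -3.2]
finger_gap: 17.5
finger_force: 40.0
[-0.69443764  0.79729562  0.04493381]
```

Lift is 13.0 mm and the spring load has come off the wrist, so the pin is hanging in the rest notch. I'll release, retreat and verify.

In the tool's units: -140 mm / 500 = -0.28, -90 mm / 500 = -0.18.

```bash
echo '{"finger_gap": [50, 50, 50, 50, 50, 50, 50], "x": [0, 0, 0, 0, 0, 0, 0], "y": [0, 0, 0, 0, 0, 0, 0], "z": [0, 0, 0, -0.03, -0.08, -0.18, -0.28], "rz": [0, 0, 0, 0, 0, 0, 0]}' | python3 shift.py; echo '{"finger_gap": [50, 50, 50], "x": [0, 0, 0], "y": [0, 0, 0], "z": [-0.08, -0.11, -0.11], "rz": [0, 0, 0]}' | python3 shift.py
python3 - <<'E'
from h import *
from cell import arm, camrig, get_state
from m import bar
c=camrig.camera("top");np.savez("t2.npz",**c);s=get_state();w=camrig.camera("wrist")
for c,s,b in((c,None,(190,175,225,210)),(w,s,(200,60,380,260))):
    try:
        r,p,m=bar(c,s,b,(155,195));z=np.median(p[:,2]);q=plane(c,cv2.boxPoints(r),z,s);print("z",z,m.sum(),plane(c,[r[0]],z,s),q.round(1).tolist())
    except Exception as e: print(e)
s=get_state();print(rel(s,(570,-150,530),np.radians(88)),s["joint_positions"])
E
```

```text
clock: 6.88
tool_pos: [512.7, 161.0, 473.9]
tool_rot: [0.537, 3.094, 0.001]
ft_force: [0.5, 0.7, 0.7]
finger_gap: 50.0
finger_force: 0.0
clock: 7.25
tool_pos: [512.6, 161.0, 528.4]
tool_rot: [0.537, 3.091, 0.002]
ft_force: [0.3, 0.2, -1.3]
finger_gap: 49.9
finger_force: 0.0
z 178.45537054888723 28 [[499.80595364 165.91565288 178.45537055]] [[488.9, 175.1, 178.5], [514.5, 166.8, 178.5], [510.8, 156.7, 178.5], [485.2, 165.0, 178.5]]
z 179.51762321570172 810 [[511.009159   160.08578201 179.51762322]] [[476.0, 163.2, 179.5], [482.0, 179.9, 179.5], [548.2, 156.7, 179.5], [541.9, 139.0, 179.5]]
(array([-158.7, -273.5,   -4. ]), np.float64(1.262)) [ 1.61630278e-01  3.04280196e-01  1.24882908e+00 -5.10287906e-05
  1.58880634e+00 -1.06543664e+00]
```

The plunger holds itself up: bar top is at z 179.5 (+12.7 mm) and the bar is turned 60°. Next is the lever handle.

Run:
```python
from h import *
from cell import arm, camrig, get_state
s=get_state();print(rel(s,(527,-225,460),np.radians(85.2)))
c=dict(np.load("t2.npz"));P=cloud(c);sub=P[165:205,330:360].reshape(-1,3);k=(sub[:,2]>125)&(sub[:,2]<150);print(sub[k].mean(0),k.sum(),sub[k][:,2].max())
```

```text
(array([-143.5, -358.6,   66. ]), np.float64(1.311))
[ 527.47287636 -226.66321317  139.01115091] 74 148.3110598807409
```

In the tool's units: -358.6 mm / 500 = -0.7172, -320 mm / 500 = -0.64, 1.311 rad / 4 = 0.3278.

```bash
echo '{"finger_gap": [92, 92, 92, 92, 92, 92, 92, 92], "x": [-0.036, -0.08, -0.124, -0.168, -0.212, -0.256, -0.287, -0.287], "y": [-0.09, -0.2, -0.31, -0.42, -0.53, -0.64, -0.7172, -0.7172], "z": [0, 0, 0, 0, 0, 0, 0, 0.04], "rz": [0.04, 0.085, 0.13, 0.175, 0.22, 0.265, 0.31, 0.3278]}' | python3 shift.py;echo '{"finger_gap": [92, 92, 92], "x": [0, 0, 0], "y": [0, 0, 0], "z": [0.08, 0.1, 0.1], "rz": [0, 0, 0]}' | python3 shift.py
python3 - <<'E'
from h import *
from cell import arm, camrig, get_state
s=get_state();c=camrig.camera("wrist");np.savez("w3.npz",**c,**{k:s[k] for k in("tool_pos","tool_rot")})
P=cloud(c,s);m=(P[...,2]>128)&(P[...,2]<150)&(np.hypot(P[...,0]-527,P[...,1]+226)<40);q=P[m];print(m.sum(),q.mean(0),q[:,2].max());rc=cv2.minEnclosingCircle(np.argwhere(m)[:,::-1].astype(np.int32));print(rc,plane(c,[rc[0]],135,s))
cv2.imwrite("pics/w3.png",c["pixels"]);print(s["tool_pos"])
E
```

```text
clock: 8.35
tool_pos: [527.0, -228.2, 505.3]
tool_rot: [2.321, 2.117, -0.001]
ft_force: [-0.1, 0.6, 0.0]
finger_gap: 91.9
finger_force: 0.0
clock: 8.72
tool_pos: [527.3, -224.9, 455.9]
tool_rot: [-2.311, -2.126, 0.001]
ft_force: [-0.2, 0.6, 0.5]
finger_gap: 91.7
finger_force: 0.0
524 [ 530.95304694 -226.60695249  138.76401418] 143.9652214177366
((285.6605224609375, 203.01504516601562), 13.120662689208984) [[ 530.79597038 -227.51520383  135.        ]]
[ 527.30197891 -224.93589168  455.89845049]
```

View pics/w3.png

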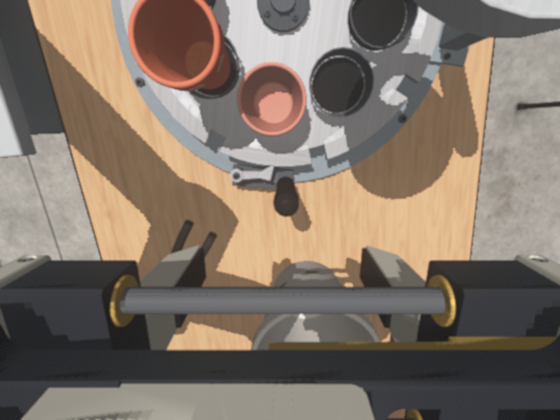

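The handle top is at (286,200), 213.4 mm from the axis as it should be, with its top at z≈144. The leaf pot (315,340) lies outward of it. I'll check the clearance, then descend.

Run:
```python
from h import *
from cell import arm, camrig, get_state
s=get_state();print(rel(s,(530.7,-227.4,279),np.radians(86.35)))
c=dict(np.load("t2.npz"));P=cloud(c);q=P[140:215,375:445].reshape(-1,3);q=q[(q[:,2]>150)&(q[:,2]<170)];print("leaf rim",cv2.minEnclosingCircle(q[:,:2].astype(np.float32)))
import math
a0=math.radians(-93.65)
for t in (0,-0.402-0.02): 
    a=a0+t;print(544.5+214*math.cos(a),-14+214*math.sin(a))
```

```text
(array([ -2.1,   3.4, 178. ]), np.float64(-0.02))
leaf rim ((572.6268310546875, -439.12445068359375), 114.40626525878906)
530.8764522398349 -227.56591241681454
444.59805624893977 -203.25010339431785
```

In the tool's units: 178 mm / 500 = 0.356, 170 mm / 500 = 0.34, -0.02 rad / 4 = -0.005.

```bash
echo '{"finger_gap": [70, 70, 70, 70, 70, 70, 70], "x": [-0.004, -0.004, -0.004, -0.004, -0.004, -0.004, -0.004], "y": [0.0068, 0.0068, 0.0068, 0.0068, 0.0068, 0.0068, 0.0068], "z": [0.06, 0.15, 0.24, 0.3, 0.34, 0.356, 0.356], "rz": [-0.005, -0.005, -0.005, -0.005, -0.005, -0.005, -0.005]}' | python3 shift.py; echo '{"finger_gap": [20, 20, 20, 20, 20, 20], "x": [0, 0, 0, 0, 0, 0], "y": [0, 0, 0, 0, 0, 0], "z": [0, 0, 0, 0, 0, 0], "rz": [0, 0, 0, 0, 0, 0]}' | python3 shift.py 25
```

```text
clock: 9.65
tool_pos: [530.9, -227.4, 279.0]
tool_rot: [2.29, 2.149, 0.0]
ft_force: [0.4, 0.3, 1.4]
finger_gap: 70.1
finger_force: 0.0
clock: 10.4
tool_pos: [530.4, -227.3, 278.3]
tool_rot: [2.291, 2.149, -0.0]
ft_force: [-0.5, 0.0, 1.1]
finger_gap: 27.7
finger_force: 25.0
```

In the tool's units: -81.4 mm / 500 = -0.1628, -73.4 mm / 500 = -0.1468, 0.39 rad / 4 = 0.0975.

```bash
echo '{"finger_gap": [20, 20, 20, 20, 20, 20, 20, 20], "x": [0.0006, 0.0022, 0.0048, 0.0086, 0.0134, 0.0192, 0.026, 0.0322], "y": [-0.0214, -0.0428, -0.064, -0.085, -0.1058, -0.1264, -0.1468, -0.1628], "z": [0, 0, 0, 0, 0, 0, 0, 0], "rz": [0.0125, 0.025, 0.0375, 0.05, 0.0625, 0.075, 0.0875, 0.0975]}' | python3 shift.py
cat > la.py <<'E'
from h import *
from cell import arm, camrig, get_state
s=get_state();p=s["tool_pos"];Q=R.from_rotvec(s["tool_rot"]).as_matrix()
d=p[:2]-np.array([544.5,-14]);a=np.arctan2(d[1],d[0]);t=np.array([-np.sin(a),np.cos(a)]);r=d/np.linalg.norm(d)
f=np.array(s["ft_force"])
print("clk %.2f r %.1f lever %.3f yawerr %.3f Ftan %.1f Frad %.1f Fz %.1f |v|%.3f tz %.2f"%(s["clock"],np.hypot(*d),a-np.radians(-12.2-104.5),(np.arctan2(Q[1,0],Q[0,0])-a-np.pi+np.pi)%(2*np.pi)-np.pi,f[:2]@t,f[:2]@r,f[2],np.abs(s["joint_vel"]).max(),s["ft_torque"][2]))
E
python3 la.py
```

```text
clock: 11.4
tool_pos: [450.1, -205.8, 278.3]
tool_rot: [2.665, 1.662, 0.001]
ft_force: [1.8, 0.9, -0.9]
finger_gap: 28.0
finger_force: 25.0
clk 11.40 r 213.8 lever 0.009 yawerr 0.002 Ftan 1.2 Frad -1.6 Fz -0.9 |v|0.299 tz -0.00
```

In the tool's units: -5 mm / 500 = -0.01, -4 mm / 500 = -0.008, 0.02 rad / 4 = 0.005.

```bash
echo '{"finger_gap": [20, 20, 20, 20], "x": [0, 0, 0.0002, 0.0002], "y": [-0.004, -0.008, -0.01, -0.01], "z": [0, 0, 0, 0], "rz": [0.0025, 0.005, 0.0055, 0.0055]}' | python3 shift.py; python3 la.py
```

```text
clock: 11.9
tool_pos: [447.6, -204.5, 278.3]
tool_rot: [2.677, 1.633, 0.005]
ft_force: [11.4, -3.0, -8.4]
finger_gap: 27.8
finger_force: 25.0
clk 11.90 r 213.7 lever -0.005 yawerr -0.005 Ftan 11.5 Frad -2.5 Fz -8.4 |v|0.002 tz 0.32
```

At the home stop, with the stop force felt. First forward stroke.

In the tool's units: 87.3 mm / 500 = 0.1746, 75.4 mm / 500 = 0.1508, -0.42 rad / 4 = -0.105.

```bash
echo '{"finger_gap": [20, 20, 20, 20, 20, 20, 20, 20], "x": [0.0002, 0.0014, 0.0038, 0.0078, 0.0128, 0.0192, 0.0274, 0.0372], "y": [0.0128, 0.0342, 0.0576, 0.0808, 0.1038, 0.1264, 0.1508, 0.1746], "z": [0, 0, 0, 0, 0, 0, 0, 0], "rz": [-0.0075, -0.02, -0.0338, -0.0475, -0.0613, -0.075, -0.09, -0.105]}' | python3 shift.py 35 >/dev/null; python3 la.py; echo '{"finger_gap": [20, 20, 20, 20, 20, 20, 20, 20], "x": [0.0006, 0.0026, 0.0058, 0.0104, 0.016, 0.023, 0.0306, 0.0346], "y": [0.0236, 0.047, 0.0702, 0.0934, 0.1162, 0.1386, 0.1588, 0.1686], "z": [0, 0, 0, 0, 0, 0, 0, 0], "rz": [-0.0138, -0.0275, -0.0413, -0.055, -0.0688, -0.0825, -0.095, -0.1013]}' | python3 shift.py >/dev/null; python3 la.py; echo '{"finger_gap": [20, 20], "x": [0, 0], "y": [0.002, 0.002], "z": [0, 0], "rz": [-0.0013, -0.0013]}' | python3 shift.py; python3 la.py
```

```text
clk 12.90 r 213.8 lever 0.406 yawerr 0.007 Ftan -4.7 Frad -0.5 Fz 5.7 |v|0.395 tz -0.16
clk 13.90 r 213.7 lever 0.812 yawerr 0.005 Ftan -4.5 Frad 0.3 Fz 4.4 |v|0.144 tz -0.05
clock: 14.15
tool_pos: [617.4, -214.9, 278.3]
tool_rot: [-1.795, -2.577, 0.003]
ft_force: [-5.9, -1.7, 4.8]
finger_gap: 27.5
finger_force: 35.0
clk 14.15 r 213.7 lever 0.814 yawerr 0.006 Ftan -6.1 Frad -0.5 Fz 4.8 |v|0.004 tz -0.09
```

In the tool's units: 2 mm / 500 = 0.004, 1 mm / 500 = 0.002, -0.005 rad / 4 = -0.0013.

```bash
echo '{"finger_gap": [20, 20, 20], "x": [0, 0, 0], "y": [0.002, 0.004, 0.004], "z": [0, 0, 0], "rz": [-0.0013, -0.0025, -0.0025]}' | python3 shift.py; python3 la.py
python3 - <<'E'
from h import *
from cell import arm, camrig, get_state
c=camrig.camera("top");np.savez("t3.npz",**c)
cv2.imwrite("pics/t3.png",cv2.resize(c["pixels"][80:270,190:355],None,fx=2.6,fy=2.6,interpolation=2))
E
```

```text
clock: 14.52
tool_pos: [618.0, -214.8, 278.3]
tool_rot: [-1.782, -2.582, 0.006]
ft_force: [-13.3, -4.0, 7.8]
finger_gap: 27.3
finger_force: 35.0
clk 14.53 r 213.9 lever 0.817 yawerr 0.012 Ftan -13.8 Frad -0.8 Fz 7.8 |v|0.002 tz -0.36
```

View pics/t3.png

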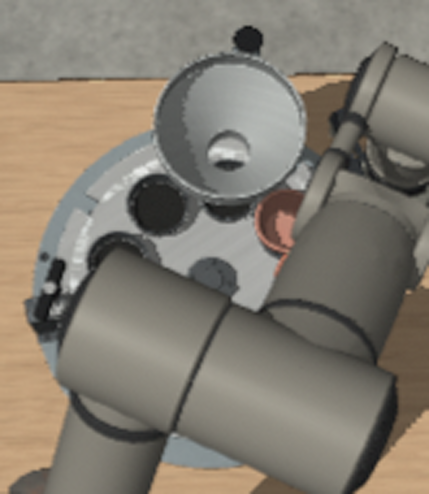

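Lever at its forward stop (14 N felt) at 0.82 rad. The leading low pot, seen at (280,222) in the crop, has advanced one cup, and the plunger bar at left (50,290) is still twisted and up. Now the back stroke.

In the tool's units: -87.3 mm / 500 = -0.1746, -75.4 mm / 500 = -0.1508, 0.42 rad / 4 = 0.105.

```bash
echo '{"finger_gap": [20, 20, 20, 20, 20, 20, 20, 20], "x": [0.0002, 0.0014, 0.0038, 0.0078, 0.0128, 0.0192, 0.0274, 0.0372], "y": [-0.0128, -0.0342, -0.0576, -0.0808, -0.1038, -0.1264, -0.1508, -0.1746], "z": [0, 0, 0, 0, 0, 0, 0, 0], "rz": [0.0075, 0.02, 0.0338, 0.0475, 0.0613, 0.075, 0.09, 0.105]}' | python3 shift.py >/dev/null; python3 la.py; echo '{"finger_gap": [20, 20, 20, 20, 20, 20, 20, 20], "x": [0.0006, 0.0026, 0.0058, 0.0104, 0.016, 0.023, 0.0306, 0.0346], "y": [-0.0236, -0.047, -0.0702, -0.0934, -0.1162, -0.1386, -0.1588, -0.1686], "z": [0, 0, 0, 0, 0, 0, 0, 0], "rz": [0.0138, 0.0275, 0.0413, 0.055, 0.0688, 0.0825, 0.095, 0.1013]}' | python3 shift.py >/dev/null; python3 la.py; echo '{"finger_gap": [20, 20, 20], "x": [0, 0, 0], "y": [-0.004, -0.0064, -0.0064], "z": [0, 0, 0], "rz": [0.0025, 0.0038, 0.0038]}' | python3 shift.py >/dev/null; python3 la.py
```

```text
clk 15.57 r 213.7 lever 0.405 yawerr 0.002 Ftan 0.9 Frad 0.1 Fz 1.6 |v|0.390 tz 0.11
clk 16.57 r 213.8 lever -0.000 yawerr 0.004 Ftan 1.3 Frad -2.9 Fz 1.0 |v|0.169 tz 0.03
clk 16.95 r 213.8 lever -0.005 yawerr -0.004 Ftan 11.5 Frad -3.4 Fz -6.9 |v|0.004 tz 0.32
```

In the tool's units: 87.3 mm / 500 = 0.1746, 75.4 mm / 500 = 0.1508, -0.42 rad / 4 = -0.105.

```bash
echo '{"finger_gap": [20, 20, 20, 20, 20, 20, 20, 20], "x": [0.0002, 0.0014, 0.0038, 0.0078, 0.0128, 0.0192, 0.0274, 0.0372], "y": [0.0128, 0.0342, 0.0576, 0.0808, 0.1038, 0.1264, 0.1508, 0.1746], "z": [0, 0, 0, 0, 0, 0, 0, 0], "rz": [-0.0075, -0.02, -0.0338, -0.0475, -0.0613, -0.075, -0.09, -0.105]}' | python3 shift.py >/dev/null; python3 la.py; echo '{"finger_gap": [20, 20, 20, 20, 20, 20, 20, 20], "x": [0.0006, 0.0026, 0.0058, 0.0104, 0.016, 0.023, 0.0306, 0.0346], "y": [0.0236, 0.047, 0.0702, 0.0934, 0.1162, 0.1386, 0.1588, 0.1686], "z": [0, 0, 0, 0, 0, 0, 0, 0], "rz": [-0.0138, -0.0275, -0.0413, -0.055, -0.0688, -0.0825, -0.095, -0.1013]}' | python3 shift.py >/dev/null; python3 la.py; echo '{"finger_gap": [20, 20, 20], "x": [0, 0, 0], "y": [0.004, 0.006, 0.006], "z": [0, 0, 0], "rz": [-0.002, -0.0038, -0.0038]}' | python3 shift.py >/dev/null; python3 la.py
```

```text
clk 17.95 r 213.9 lever 0.405 yawerr 0.007 Ftan -5.3 Frad -0.4 Fz 6.0 |v|0.396 tz -0.14
clk 18.95 r 213.7 lever 0.811 yawerr 0.006 Ftan -4.8 Frad -0.3 Fz 5.2 |v|0.143 tz 0.02
clk 19.32 r 213.9 lever 0.817 yawerr 0.012 Ftan -12.5 Frad -1.3 Fz 7.6 |v|0.002 tz -0.39
```

In the tool's units: -87.3 mm / 500 = -0.1746, -75.4 mm / 500 = -0.1508, 0.42 rad / 4 = 0.105.

```bash
echo '{"finger_gap": [20, 20, 20, 20, 20, 20, 20, 20], "x": [0.0002, 0.0014, 0.0038, 0.0078, 0.0128, 0.0192, 0.0274, 0.0372], "y": [-0.0128, -0.0342, -0.0576, -0.0808, -0.1038, -0.1264, -0.1508, -0.1746], "z": [0, 0, 0, 0, 0, 0, 0, 0], "rz": [0.0075, 0.02, 0.0338, 0.0475, 0.0613, 0.075, 0.09, 0.105]}' | python3 shift.py >/dev/null; python3 la.py; echo '{"finger_gap": [20, 20, 20, 20, 20, 20, 20, 20], "x": [0.0006, 0.0026, 0.0058, 0.0104, 0.016, 0.023, 0.0306, 0.0346], "y": [-0.0236, -0.047, -0.0702, -0.0934, -0.1162, -0.1386, -0.1588, -0.1686], "z": [0, 0, 0, 0, 0, 0, 0, 0], "rz": [0.0138, 0.0275, 0.0413, 0.055, 0.0688, 0.0825, 0.095, 0.1013]}' | python3 shift.py >/dev/null; python3 la.py; echo '{"finger_gap": [20, 20, 20], "x": [0, 0, 0], "y": [-0.004, -0.0064, -0.0064], "z": [0, 0, 0], "rz": [0.0025, 0.0038, 0.0038]}' | python3 shift.py >/dev/null; python3 la.py;  python3 - <<'E'
from h import *
from cell import arm, camrig, get_state
c=camrig.camera("top");np.savez("t4.npz",**c)
cv2.imwrite("pics/t4.png",cv2.resize(c["pixels"][80:270,190:355],None,fx=2.6,fy=2.6,interpolation=2))
E
```

```text
clk 20.32 r 213.8 lever 0.404 yawerr 0.003 Ftan 0.8 Frad -1.9 Fz 2.2 |v|0.391 tz 0.04
clk 21.32 r 213.9 lever -0.001 yawerr 0.004 Ftan 7.8 Frad -5.6 Fz 0.2 |v|0.179 tz 0.04
clk 21.70 r 213.9 lever -0.005 yawerr -0.004 Ftan 11.9 Frad -5.9 Fz -6.3 |v|0.003 tz 0.38
```

View pics/t4.png

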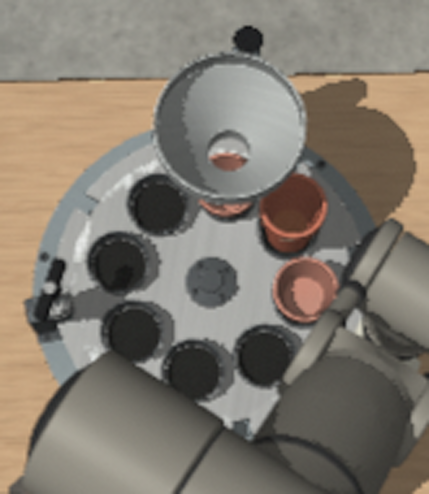

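After two strokes the tall pot stands upright at (293,213) in the crop, one cup before the funnel, and a low pot is under the funnel at (228,205). Third stroke and return.

In the tool's units: 87.3 mm / 500 = 0.1746, 75.4 mm / 500 = 0.1508, -0.42 rad / 4 = -0.105.

```bash
echo '{"finger_gap": [20, 20, 20, 20, 20, 20, 20, 20], "x": [0.0002, 0.0014, 0.0038, 0.0078, 0.0128, 0.0192, 0.0274, 0.0372], "y": [0.0128, 0.0342, 0.0576, 0.0808, 0.1038, 0.1264, 0.1508, 0.1746], "z": [0, 0, 0, 0, 0, 0, 0, 0], "rz": [-0.0075, -0.02, -0.0338, -0.0475, -0.0613, -0.075, -0.09, -0.105]}' | python3 shift.py >/dev/null; python3 la.py; echo '{"finger_gap": [20, 20, 20, 20, 20, 20, 20, 20], "x": [0.0006, 0.0026, 0.0058, 0.0104, 0.016, 0.023, 0.0306, 0.0346], "y": [0.0236, 0.047, 0.0702, 0.0934, 0.1162, 0.1386, 0.1588, 0.1686], "z": [0, 0, 0, 0, 0, 0, 0, 0], "rz": [-0.0138, -0.0275, -0.0413, -0.055, -0.0688, -0.0825, -0.095, -0.1013]}' | python3 shift.py >/dev/null; python3 la.py; echo '{"finger_gap": [20, 20, 20], "x": [0, 0, 0], "y": [0.004, 0.006, 0.006], "z": [0, 0, 0], "rz": [-0.002, -0.0038, -0.0038]}' | python3 shift.py >/dev/null; python3 la.py
```

```text
clk 22.75 r 213.9 lever 0.404 yawerr 0.008 Ftan -4.9 Frad -3.4 Fz 6.2 |v|0.397 tz -0.21
clk 23.75 r 213.7 lever 0.809 yawerr 0.007 Ftan -3.8 Frad -1.6 Fz 5.6 |v|0.146 tz -0.14
clk 24.12 r 213.9 lever 0.816 yawerr 0.013 Ftan -10.5 Frad -1.9 Fz 7.6 |v|0.004 tz -0.38
```

In the tool's units: -87.3 mm / 500 = -0.1746, -75.4 mm / 500 = -0.1508, 0.42 rad / 4 = 0.105.

```bash
echo '{"finger_gap": [20, 20, 20, 20, 20, 20, 20, 20], "x": [0.0002, 0.0014, 0.0038, 0.0078, 0.0128, 0.0192, 0.0274, 0.0372], "y": [-0.0128, -0.0342, -0.0576, -0.0808, -0.1038, -0.1264, -0.1508, -0.1746], "z": [0, 0, 0, 0, 0, 0, 0, 0], "rz": [0.0075, 0.02, 0.0338, 0.0475, 0.0613, 0.075, 0.09, 0.105]}' | python3 shift.py >/dev/null; python3 la.py; echo '{"finger_gap": [20, 20, 20, 20, 20, 20, 20, 20], "x": [0.0006, 0.0026, 0.0058, 0.0104, 0.016, 0.023, 0.0306, 0.0346], "y": [-0.0236, -0.047, -0.0702, -0.0934, -0.1162, -0.1386, -0.1588, -0.1686], "z": [0, 0, 0, 0, 0, 0, 0, 0], "rz": [0.0138, 0.0275, 0.0413, 0.055, 0.0688, 0.0825, 0.095, 0.1013]}' | python3 shift.py >/dev/null; python3 la.py; echo '{"finger_gap": [20, 20, 20], "x": [0, 0, 0], "y": [-0.004, -0.0064, -0.0064], "z": [0, 0, 0], "rz": [0.0025, 0.0038, 0.0038]}' | python3 shift.py >/dev/null; python3 la.py
```

```text
clk 25.12 r 213.9 lever 0.403 yawerr 0.005 Ftan 1.9 Frad -3.7 Fz 2.8 |v|0.393 tz 0.04
clk 26.12 r 214.0 lever -0.001 yawerr 0.004 Ftan 13.3 Frad -7.3 Fz -3.2 |v|0.177 tz 0.01
clk 26.50 r 214.0 lever -0.006 yawerr -0.004 Ftan 12.1 Frad -8.1 Fz -6.4 |v|0.003 tz 0.44
```

In the tool's units: -235 mm / 500 = -0.47, -175 mm / 500 = -0.35.

```bash
echo '{"finger_gap": [60, 60, 60, 60, 60, 60, 60, 60], "x": [0, 0, 0, 0, 0, 0, 0, 0], "y": [0.003, 0.003, 0.003, 0.003, 0.003, 0.003, 0.003, 0.003], "z": [0, 0, 0, -0.04, -0.12, -0.23, -0.35, -0.47], "rz": [0, 0, 0, 0, 0, 0, 0, 0]}' | python3 shift.py; echo '{"finger_gap": [60, 60], "x": [0, 0], "y": [0, 0], "z": [-0.03, -0.03], "rz": [0, 0]}' | python3 shift.py >/dev/null
python3 - <<'E'
from h import *
from cell import arm, camrig, get_state
s=get_state();print(rel(s,(512.3,160.5,529),np.radians(160.4)))
c=camrig.camera("top");P=cloud(c);k=lambda z0,z1,b:(lambda q:(q[(q[:,2]>z0)&(q[:,2]<z1)].mean(0).round(1)))(P[b[0]:b[1],b[2]:b[3]].reshape(-1,3))
print("lever",k(125,150,(170,230,325,365)))
cv2.imwrite("pics/t5.png",c["pixels"])
E
```

```text
clock: 27.5
tool_pos: [445.9, -204.8, 515.1]
tool_rot: [2.683, 1.635, -0.0]
ft_force: [0.3, -1.0, -0.4]
finger_gap: 60.0
finger_force: 0.0
(array([ 3.550e+02, -1.088e+02, -3.000e-01]), np.float64(-1.705))
lever [nan nan nan]<stdin>:4: RuntimeWarning: Mean of empty slice.
  ret = um.true_divide(
```

In the tool's units: 330 mm / 500 = 0.66, 293 mm / 500 = 0.586, -1.28 rad / 4 = -0.32.

```bash
echo '{"finger_gap": [60, 60, 60, 60, 60, 60, 60, 60], "x": [0.05, 0.136, 0.226, 0.316, 0.406, 0.496, 0.586, 0.66], "y": [-0.016, -0.042, -0.07, -0.096, -0.124, -0.152, -0.18, -0.202], "z": [0, 0, 0, 0, 0, 0, 0, 0], "rz": [-0.04, -0.08, -0.12, -0.16, -0.2, -0.24, -0.28, -0.32]}' | python3 shift.py >/dev/null
python3 - <<'E'
from h import *
from cell import arm, camrig, get_state
s=get_state();print(rel(s,(512.3,160.5,420),np.radians(160.4)))
E
```

```text
(array([ 13.3,  20.7, 106.1]), np.float64(-0.419))
```

In the tool's units: 90 mm / 500 = 0.18, 80 mm / 500 = 0.16, -0.419 rad / 4 = -0.1048.

```bash
echo '{"finger_gap": [60, 60, 60, 60, 60, 60, 60], "x": [0.012, 0.026, 0.0266, 0.0266, 0.0266, 0.0266, 0.0266], "y": [0.02, 0.04, 0.0414, 0.0414, 0.0414, 0.0414, 0.0414], "z": [0, 0.03, 0.09, 0.16, 0.18, 0.18, 0.18], "rz": [-0.035, -0.07, -0.1048, -0.1048, -0.1048, -0.1048, -0.1048]}' | python3 shift.py >/dev/null
python3 - <<'E'
from h import *
from cell import arm, camrig, get_state
from m import bar
s=get_state();w=camrig.camera("wrist");t=camrig.camera("top")
r,p,m=bar(w,s,(180,60,400,330),(160,195));z=np.median(p[:,2]);print(z,r,plane(w,[r[0]],z,s),m.sum())
print(s["tool_pos"],rel(s,(512.3,160.5,331.3),np.radians(160.4)))
o=np.hstack([t["pixels"][80:270,190:360],cv2.resize(w["pixels"],(253,190))]);cv2.imwrite("pics/c6.png",cv2.resize(o,None,fx=1.85,fy=1.85))
P=cloud(t);q=P[160:240,325:365].reshape(-1,3);q=q[(q[:,2]>125)&(q[:,2]<150)];print("lever",q.mean(0),len(q))
E
```

```text
179.56888789723104 ((282.5, 214.0), (78.0, 23.0), 90.0) [[509.87593569 160.23015213 179.5688879 ]] 1406
[512.99730314 158.78056696 439.29310379] (array([  1.4,   1.3, 108. ]), np.float64(-0.006))
lever [ 445.80272675 -204.07771474  138.32018576] 76
```

View pics/c6.png

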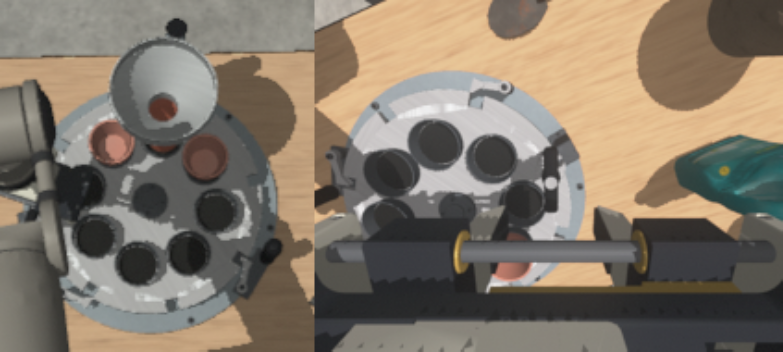

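The tall pot is under the funnel (visible through the hole at (163,107)) between the two low pots. The lever is at home (446,-204) and the bar is centred between the fingers. Now I'll grip it, lift, twist back and lower.

The rows are not in the units I measure in: shifts go in shares of 500 mm and turns go in shares of 4 rad. I convert before sending: 108 mm / 500 = 0.216, 100 mm / 500 = 0.2, -0.006 rad / 4 = -0.0015.

```bash
echo '{"finger_gap": [50, 50, 50, 50, 10, 10, 10, 10], "x": [0.0028, 0.0028, 0.0028, 0.0028, 0.0028, 0.0028, 0.0028, 0.0028], "y": [0.002, 0.002, 0.002, 0.002, 0.002, 0.002, 0.002, 0.002], "z": [0.08, 0.16, 0.2, 0.216, 0.216, 0.216, 0.216, 0.216], "rz": [-0.0015, -0.0015, -0.0015, -0.0015, -0.0015, -0.0015, -0.0015, -0.0015]}' | python3 shift.py 40; echo '{"finger_gap": [10, 10, 10, 10], "x": [0, 0, 0, 0], "y": [0, 0, 0, 0], "z": [-0.006, -0.011, -0.012, -0.012], "rz": [0, 0, 0, 0]}' | python3 shift.py
```

```text
clock: 30.78
tool_pos: [511.8, 159.9, 330.9]
tool_rot: [0.534, 3.095, -0.001]
ft_force: [-1.1, -2.9, 4.8]
finger_gap: 17.6
finger_force: 40.0
clock: 31.28
tool_pos: [511.8, 159.9, 335.7]
tool_rot: [-0.534, -3.095, 0.001]
ft_force: [3.5, -4.3, -10.7]
finger_gap: 17.3
finger_force: 40.0
```

In the tool's units: 1.05 rad / 4 = 0.2625.

```bash
echo '{"finger_gap": [10, 10, 10, 10, 10, 10, 10, 10], "x": [0, 0, 0, 0, 0, 0, 0, 0], "y": [0, 0, 0, 0, 0, 0, 0, 0], "z": [0, 0, 0, 0, 0, 0, 0, 0], "rz": [0.0375, 0.075, 0.1125, 0.15, 0.1875, 0.225, 0.2625, 0.2625]}' | python3 shift.py; echo '{"finger_gap": [10, 10, 10, 10, 10, 10], "x": [0, 0, 0, 0, 0, 0], "y": [0, 0, 0, 0, 0, 0], "z": [0.008, 0.016, 0.024, 0.032, 0.034, 0.034], "rz": [0, 0, 0, 0, 0, 0]}' | python3 shift.py
```

```text
clock: 32.28
tool_pos: [512.2, 160.3, 335.9]
tool_rot: [2.016, 2.409, 0.001]
ft_force: [5.0, -2.2, -10.1]
finger_gap: 17.7
finger_force: 40.0
clock: 33.02
tool_pos: [512.1, 160.3, 319.4]
tool_rot: [2.013, 2.41, 0.002]
ft_force: [5.6, -1.3, -5.7]
finger_gap: 17.5
finger_force: 40.0
```

In the tool's units: 2 mm / 500 = 0.004, 1 mm / 500 = 0.002.

```bash
echo '{"finger_gap": [10, 10, 10], "x": [0, 0, 0], "y": [0, 0, 0], "z": [0.002, 0.004, 0.004], "rz": [0, 0, 0]}' | python3 shift.py; echo '{"finger_gap": [50, 50, 50, 50, 50, 50, 50, 50], "x": [0, 0, 0, 0, 0, 0, 0, 0], "y": [0, 0, 0, 0, 0, 0, 0, 0], "z": [0, 0, 0, -0.03, -0.08, -0.18, -0.24, -0.24], "rz": [0, 0, 0, 0, 0, 0, 0, 0]}' | python3 shift.py
python3 - <<'E'
from h import *
from cell import arm, camrig, get_state
from m import bar
s=get_state();w=camrig.camera("wrist");t=camrig.camera("top")
r,p,m=bar(w,s,(180,60,400,330),(145,195));z=np.median(p[:,2]);q=plane(w,cv2.boxPoints(r),z,s);print("bar z",z,plane(w,[r[0]],z,s),q.round(1).tolist())
P=cloud(t);q=P[160:240,325:365].reshape(-1,3);q=q[(q[:,2]>125)&(q[:,2]<150)];print("lever",q.mean(0),len(q))
cv2.imwrite("pics/c7.png",cv2.resize(np.hstack([t["pixels"][80:270,190:360],cv2.resize(w["pixels"],(253,190))]),None,fx=1.85,fy=1.85))
E
```

```text
clock: 33.4
tool_pos: [512.0, 160.3, 318.2]
tool_rot: [2.013, 2.41, 0.003]
ft_force: [3.1, -3.6, 2.2]
finger_gap: 17.8
finger_force: 40.0
clock: 34.4
tool_pos: [511.8, 160.3, 440.7]
tool_rot: [2.011, 2.408, 0.007]
ft_force: [-0.7, 0.8, 0.0]
finger_gap: 50.2
finger_force: 0.0
bar z 166.9792328951354 [[512.9755828 162.2813816 166.9792329]] [[498.1, 193.7, 167.0], [516.0, 196.9, 167.0], [529.1, 128.4, 167.0], [509.7, 124.9, 167.0]]
lever [ 445.88897212 -204.14960181  139.18953899] 74
```

View pics/c7.png

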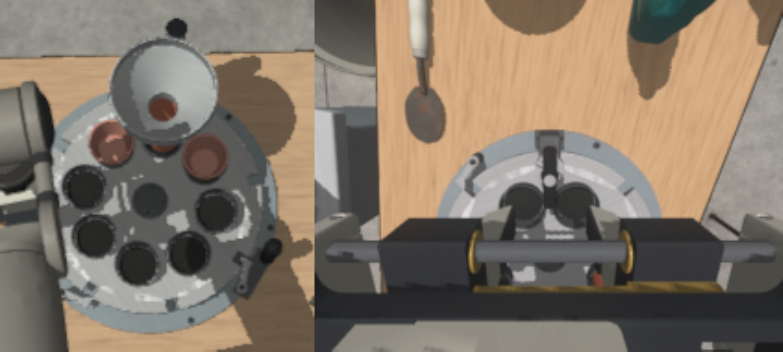

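The bar top is back at 167.0 mm, exactly its starting height, and lies along the radius again. The tall pot stands under the funnel (163,110), the pots are upright, the lever is at home and the gripper is clear, so I'm handing the job in.

```bash
python3 -c "
from cell import arm, camrig, get_state
print(arm.sign_off())"
```

```text
the job is handed in; nothing more can be done
None
```

The job is handed in at about 34 s of the 72 s allowed: the tall pot is under the funnel after three full strokes, the lever is at its home stop, the plunger is fully home in the wheel, and the pots I could see are upright.

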